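# Fit the tall guide roller to the edge tuner's spindle

## Robot

A 6-joint arm with a two-finger parallel gripper is mounted at the origin on the work surface. World frame = base frame: x ahead of the robot, y to its left, z up, the work surface at z = 0. Lengths are in mm, angles in rad, forces in N, time in s.
With the tool pointing down it reaches from about 275 to 750 mm from the base axis. Payload 10.2 kg.
Tool frame: the origin (TCP) lies at the very end of the fingers, on their centre line; the grasp point (between the pads) lies 19 mm behind it; z points along the fingers, y is the line along which they close (so a half turn about z gives the same grasp; the last joint's range is limited). The gripper opens to 85 mm and grips with 20 to 120 N. Pads are 22 mm wide; open, the fingers measure 114 mm over their backs; the gripper's body (76 mm by 85 mm) begins 54 mm behind the grasp point. The pads swing forward as they close: fully open they stand 13 mm farther back than shut.
Start: joints at [-1.552, 0.313, 1.498, -0, 1.331, -0.223], TCP at [125.698, -509.736, 231.294] pointing down, gripper open.
Joint ranges: [-2.94, 2.94], [-0.97, 2.17], [0.19, 2.56], [-1.23, 4.37], [0.02, 3.11], [-2.88, 2.88]. Speed limits (rad/s): [2.39, 2.39, 3.01, 3.14, 3.14, 3.14].

## Interface

Orientations are given as a rotation vector (axis times angle).
In Python, from station import bot gives the robot as it stands.
- The arm moves only by the tool move_arm, never from a script. Its argument "moves" is one flat list of numbers, 5 for each row, row after row: the shift along the tool's x, y, z in m, then the turn about the tool's z in rad, then the finger opening in m, from 0 to 0.0854. A call has exactly 5 rows; each row is the pose to reach, as a shift and turn from the pose commanded when the call began, along the tool's axes at that moment; what a row does not reach only later rows make up. A row lasts 1/8 s, in which the tool goes at most 62.5 mm and 10.7 degrees, less where a joint would pass 70% of its speed; a pose out of reach is approached as far as the arm can. A call with a gripper value outside its range is refused whole. The fingers move at their own pace and stop on an object; the grip force is fixed at half the most. Time passes only in rows, so rows that repeat a pose let the fingers close, or fill a call up. It gives the time, the measured TCP pose, the force, the opening and the grip force at its end, in the units of the state.
- bot.read_state(): the state, without advancing time (a new reading comes with each control period).
- bot.capture(name): name is "side" or "top"; returns a dict with "frame" (480x640x3 uint8, blue, green, red), "K" (3x3 intrinsics, pixels), "extrinsics" (4x4, takes a point from camera to world coordinates). Camera axes: x right, y up, looking along -z (the intrinsics and any distortion apply to the point x, -y, -z); pixel columns grow to the right and rows downward; lengths in mm; the calibration is good to about 2 mm. A picture is of the moment at which its call begins. There is no depth.
- bot.sign_off(): hands the job in; it is judged then, once.
The state is a dict: "time_s": time; "q": joint angles; "joint_vel": joint speeds; "joint_efforts": joint torques, N m; "eef_pos": TCP position; "tcp_rot": TCP orientation; "force": force on the tool from outside, world axes, zero at the start; "ft_torque": the same for the moment, N m; "grip_width": finger opening in mm; "grasp_force": force on a finger pad.
Only numpy, scipy, OpenCV 4.12 (cv2) and the standard library are available. Lean on these libraries where they do the work, as an engineer would, in place of code of your own. Each camera call takes 0.05 s, during which the arm holds its last target. There are 200 camera calls.

## Task

Slide the tall guide roller over the upright spindle of the edge tuner and lower it, without letting it drop, until it sits fully home on the flange; then swing the retaining fork in over it, all the way to its stop. Leave the short, fatter roller where it is.

Things in the scene. Friction and masses are not known exactly. Their poses are not given: they have to be found in the camera images.
- tall_roller: The tall guide roller: a loose grey plastic sleeve with a steel-lined bore right through, standing upright on the bench. Height 60 mm, outside diameter 44 mm, bore diameter 26 mm, about 0.14 kg, same both ways up. Origin: centre of its lower face; z up along its axis.
- short_roller: The short, fatter guide roller, not wanted here: same grey plastic and 26 mm bore, height 32 mm, outside diameter 58 mm. It stands loose about 10 cm or more from the tall one; the two may change places. Origin: centre of its lower face, z up.
- spindle_seat (a point): Centre of the flange's top face on the spindle, where the roller's lower face must come to rest: 45 mm above the bench, on the axis of the upright steel shaft. Flange diameter 56 mm. Site axes: z up; y points along the base plate from the shaft to the fork's pivot post, 90 mm away. The base plate is grey, 120 x 210 mm, 30 mm thick, fixed to the bench.
- spindle_tip (a point): Top of the bare shaft, on its axis, 120 mm above the bench and 75 mm above the flange. The shaft is 22 mm in diameter; its top 9 mm taper to 12 mm diameter.
- fork_pivot (a point): On the vertical pivot axis of the retaining fork, 108 mm above the bench: the height of the fork's underside, 3 mm above a seated roller. The post below is 28 mm in diameter. The fork is a flat bare-metal arm, 6 mm thick, reaching 118 mm from the pivot; a 30 mm wide slot in its end, 90 mm from the pivot, goes round the bare shaft above the roller.
- fork_pin (a point): Top centre of the fork's upright black handle pin, 162 mm above the bench. The pin is 12 mm in diameter, 48 mm tall (114 to 162 mm above the bench) and 55 mm from the pivot axis. Push it or pinch it from above to swing the fork.
- fork (a joint): Angle of the fork about its vertical pivot, rad: 0 is wide open; it grows as the fork swings in, clockwise seen from above, to its stop at 2.0 (closed), where the arm points from the pivot straight to the shaft. It starts between 0 and 0.4, stays where it is left, and takes about 1 to 2 N at the pin to move. A roller that is not fully down blocks it.
There are look-alikes about, which are no part of the job. Leave any yellow look-alike of the tall_roller alone.

How it is judged (in metres and radians):
On the way, in this order (a step that is already met when the one before it is completed fails the run):
1. the tall roller sits fully home on the spindle's flange, with the fork still open (horizontal distance between tall_roller and spindle_seat below 0.006 m and z of tall_roller in the frame of spindle_seat between -0.003 and 0.003 m and angle between tall_roller's own z axis and vertical below 0.06 rad and value of joint fork below 1 rad), for 0.2 s.
2. the fork is swung in to its stop over the seated roller (horizontal distance between tall_roller and spindle_seat below 0.006 m and z of tall_roller in the frame of spindle_seat between -0.003 and 0.003 m and angle between tall_roller's own z axis and vertical below 0.06 rad and value of joint fork above 1.88 rad), for 0.2 s.
At the end, for the whole second after the job is handed in: The tall roller is on the shaft, upright, its lower face within 3 mm of the flange and its axis within 6 mm of the shaft's, at rest, and the fork is within 0.12 rad of its closed stop and still (all of step 2 and linear speed of tall_roller below 0.02 m/s and velocity of joint fork between -0.05 and 0.05 rad/s); the robot touches nothing.
It fails at once if the tall roller drops down the shaft (faster than 0.4 m/s while on it) (horizontal distance between tall_roller and spindle_seat below 0.012 m and z of tall_roller in the frame of spindle_seat between -0.01 and 0.075 m and linear speed of tall_roller above 0.4 m/s).
It fails at once if the short roller is displaced by more than 40 mm (distance of short_roller from where it was at the start of the episode above 0.04 m).
It also fails if it takes over 53 s, if anything falls off the work surface, if the arm or the gripper's body presses on something with over 40 N, if the wrist force passes 120 N, or if a joint passes its speed limit or range.

## Working session

There is one attempt and no reset: what is moved stays moved. The work goes in short steps, Python scripts to look and compute and a tool call to move; the robot and the scene stay as the last step left them, time stands still between calls to the robot, and variables do not carry over. Pictures are saved under pics/ and viewed, at most 10 in all, crops included, and the job is handed in when it is done.

Besides the shell and the picture viewer there is one more tool, called after "Emit:" as a command line: name --argument value ..., lists and objects as JSON in quotes. move_arm: Moves the arm, as the interface text tells. Its arguments: {"type":"object","properties":{"moves":{"type":"array","items":{"type":"number"}}},"required":["moves"]}

```bash
ls; mkdir -p pics
python3 - <<'E'
from station import bot
import cv2,numpy as np,json
s=bot.read_state();print(s)
for n in("side","top"):
    c=bot.capture(n);cv2.imwrite(f"pics/{n}0.png",c["frame"]);print(n,np.round(c["K"],1).tolist(),np.round(c["extrinsics"],3).tolist(),[k for k in c])
E
```

```text
pics
{'time_s': 0.0, 'q': array([-1.55238298e+00,  3.13500207e-01,  1.49846115e+00,  2.53570561e-05,
        1.33099897e+00, -2.23374626e-01]), 'joint_vel': array([-0.00117339, -0.00024551, -0.00139298, -0.0007646 ,  0.00032351,
       -0.00250033]), 'joint_efforts': array([ 2.77058298e-04, -4.12273729e+01, -2.59743261e+01, -1.87576857e-04,
        4.18272335e-03,  1.35481147e-05]), 'eef_pos': array([ 125.70787982, -509.45702318,  230.70032765]), 'tcp_rot': array([-3.11731592e+00, -3.78702006e-01, -2.58147469e-04]), 'force': array([ 0.0359952 , -0.48712646,  0.19387096]), 'ft_torque': array([ 0.00851317, -0.01668631, -0.0152478 ]), 'grasp_force': 0.0, 'grip_width': 85.44119037448482}
side [[514.6, 0.0, 324.4], [0.0, 514.6, 241.1], [0.0, 0.0, 1.0]] [[-0.973, 0.147, -0.18, 364.239], [-0.233, -0.606, 0.761, 596.214], [0.003, 0.782, 0.623, 678.553], [0.0, 0.0, 0.0, 1.0]] ['frame', 'K', 'extrinsics']
top [[535.1, 0.0, 320.5], [0.0, 535.1, 243.4], [0.0, 0.0, 1.0]] [[-0.005, 0.995, -0.102, 416.833], [-1.0, -0.005, 0.004, -51.523], [0.004, 0.102, 0.995, 1212.014], [0.0, 0.0, 0.0, 1.0]] ['frame', 'K', 'extrinsics']
```

View pics/side0.png

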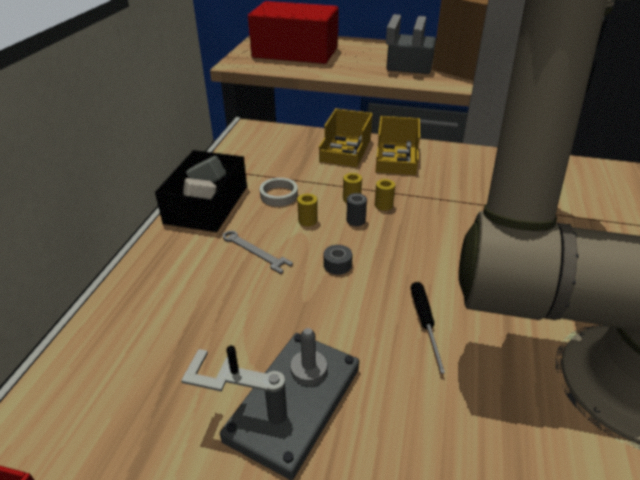

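View pics/top0.png

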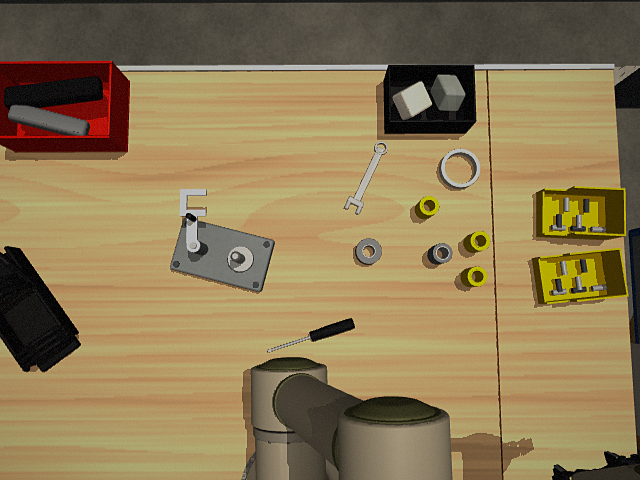

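The top view shows the tall roller at about (440,254), with yellow look-alikes at (428,206), (479,241) and (475,277). The short roller is at (369,251), the shaft tip at about (237,257), the fork pivot at (194,245) and the black pin at (190,216). In the side view the tall roller is at (357,210) and the shaft tip at (308,333).

```bash
cat > h.py <<'E'
import cv2,numpy as np
from station import bot
def ray(c,uv):
    K,E=c["K"],c["extrinsics"];p=np.linalg.inv(K)@[uv[0],uv[1],1]
    d=E[:3,:3]@[p[0],-p[1],-p[2]];return E[:3,3],d
def onz(c,uv,z):
    o,d=ray(c,uv);return (o+d*(z-o[2])/d[2])
def proj(c,P):
    E=c["extrinsics"];p=E[:3,:3].T@(np.asarray(P,float)-E[:3,3]);q=c["K"]@[p[0],-p[1],-p[2]];return q[:2]/q[2]
def tri(c1,u1,c2,u2):
    o1,d1=ray(c1,u1);o2,d2=ray(c2,u2)
    t=np.linalg.lstsq(np.c_[d1,-d2],o2-o1,rcond=None)[0];a,b=o1+d1*t[0],o2+d2*t[1];return (a+b)/2,np.linalg.norm(a-b)
def crop(f,x,y,w,h,k):
    return cv2.resize(f[y:y+h,x:x+w],None,fx=k,fy=k,interpolation=cv2.INTER_CUBIC)
E
python3 - <<'E'
from h import *
t=bot.capture("top");s=bot.capture("side")
a=crop(t["frame"],415,229,50,50,6);b=crop(t["frame"],165,185,120,110,4)[:300]
r1=np.hstack([a,crop(t["frame"],165,185,83,50,6)[:, :498]])
r2=np.hstack([crop(t["frame"],165,229,133,50,6)[:300,:798]])
r1=r1[:,:798]
cv2.imwrite("pics/c1.png",np.vstack([r1,r2]))
a=crop(s["frame"],335,180,50,50,6);b=crop(s["frame"],180,320,83,50,6);d=crop(s["frame"],250,325,133,50,6)
cv2.imwrite("pics/c2.png",np.vstack([np.hstack([a,b]),d]))
E
```

```text
(no output)
```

View pics/c1.png

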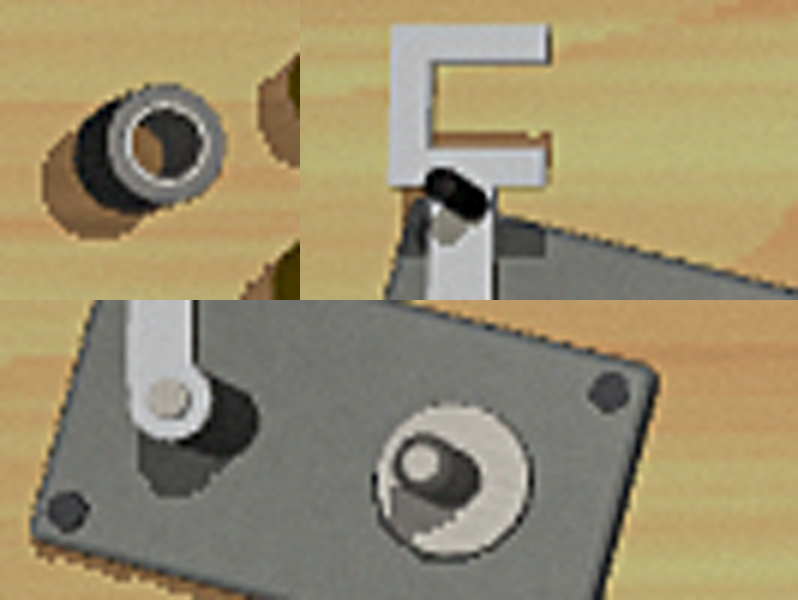

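View pics/c2.png

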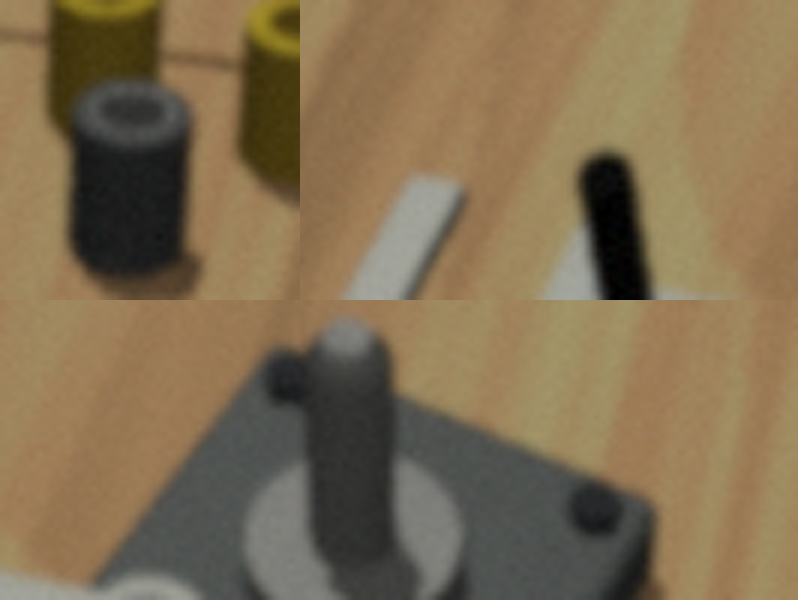

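The crops put the top-view centres at: roller rim (442.2,252.8), shaft tip (234.8,255.6), flange (240.3,258.8), pivot cap (192.8,244.9) and pin top (188.1,215.4). In the side view the roller rim is at (356.6,198.4), the tip at (307.6,330.6) and the pin top at (230.4,346.7).

Run:
```python
from h import *
np.set_printoptions(precision=1,suppress=True)
t=bot.capture("top");s=bot.capture("side")
for n,a,b,z in [("roller",(442.2,252.75),(356.6,198.4),60),("tip",(234.75,255.6),(307.6,330.6),120),("pin",(188.1,215.4),(230.4,346.7),162)]:
    print(n,"top",onz(t,a,z),"side",onz(s,b,z),"tri",*tri(t,a,s,b))
print("flange",onz(t,(240.25,258.75),45),"pivot",onz(t,(192.75,244.9),114))
for n,a in [("short",(369,251)),("y1",(428,206)),("y2",(479,241)),("y3",(475,277))]: print(n,onz(t,a,50))
# corners of plate (top view) -> yaw check
st=bot.read_state();from scipy.spatial.transform import Rotation as R
print(R.from_rotvec(st["tcp_rot"]).as_matrix(),st["eef_pos"])
```

```text
roller top [ 513.4 -319.8   60. ] side [ 510.2 -318.3   60. ] tri [ 512.  -320.2   58.6] 2.9508784740857865
tip top [504.7 119.1 120. ] side [501.5 119.8 120. ] tri [503.3 119.  118.9] 3.0006359147225665
pin top [581.6 205.7 162. ] side [580.2 205.1 162. ] tri [580.8 205.4 162.3] 1.5294881877201294
flange [503.7 118.7  45. ] pivot [527.7 206.7 114. ]
short [ 518.9 -162.4   50. ]
y1 [ 617.6 -293.8   50. ]
y2 [ 539.6 -403.4   50. ]
y3 [ 461.  -391.9   50. ]
[[ 1.   0.2 -0. ]
 [ 0.2 -1.   0. ]
 [ 0.  -0.  -1. ]] [ 125.7 -509.7  231.1]
```

Emit:
move_arm --moves '[0.05,-0.011,0.01,-0.16,0.07,0.11,-0.024,0.025,-0.32,0.07,0.17,-0.037,0.04,-0.48,0.07,0.23,-0.05,0.055,-0.64,0.07,0.29,-0.0635,0.07,-0.805,0.07]'

```text
time_s: 0.92
eef_pos: [391.2, -378.8, 161.6]
tcp_rot: [2.717, 1.577, -0.0]
force: [-0.3, -0.7, -0.1]
grip_width: 70.2
grasp_force: 0.0
```

Emit:
move_arm --moves '[0.04,0.027,0.02,0,0.07,0.08,0.054,0.04,0,0.07,0.111,0.075,0.07,0,0.07,0.111,0.075,0.07,0,0.07,0.111,0.075,0.07,0,0.07]'

```text
time_s: 1.55
eef_pos: [509.8, -321.8, 92.5]
tcp_rot: [2.721, 1.57, -0.0]
force: [0.1, -0.0, -0.1]
grip_width: 70.4
grasp_force: 0.0
```

Run:
```python
from h import *
s=bot.capture("side");t=bot.capture("top");st=bot.read_state();print(st["eef_pos"],proj(s,st["eef_pos"]),proj(s,(512,-319.5,60)))
cv2.imwrite("pics/d1.png",np.hstack([crop(s["frame"],290,110,133,150,3),crop(t["frame"],380,190,120,150,3)[:, :360]]))
```

```text
[ 509.62229283 -322.29007202   93.04986505] [357.88393511 184.39978647] [355.89836846 197.98057701]
```

View pics/d1.png

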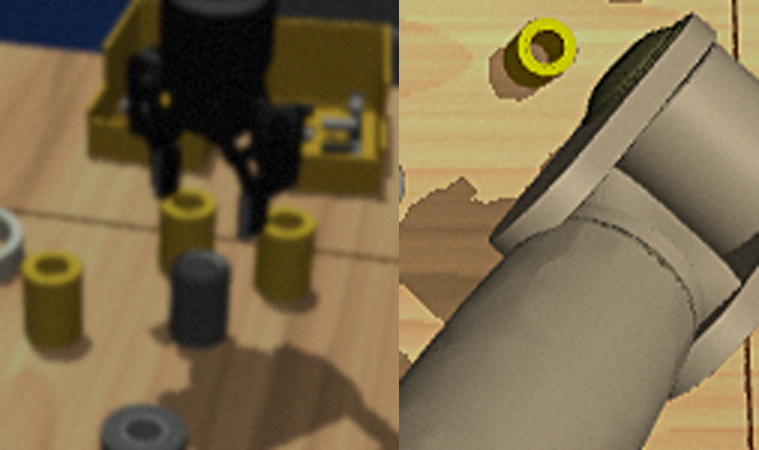

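The tool is centred over the roller: fingertips straddle it at side-view pixels of about (345,173) and (373,187), with the roller rim at (357,198). Next I descend and grip.

Emit:
move_arm --moves '[0.003,0.001,0.02,0,0.07,0.003,0.001,0.045,0,0.07,0.003,0.001,0.066,0,0.07,0.003,0.001,0.072,0,0.07,0.003,0.001,0.072,0,0.04]'

```text
time_s: 2.28
eef_pos: [512.3, -319.8, 20.7]
tcp_rot: [2.721, 1.569, 0.0]
force: [0.0, 0.2, -0.3]
grip_width: 53.2
grasp_force: 0.0
```

Emit:
move_arm --moves '[0,0,0,0,0.036,0,0,0,0,0.036,0,0,0,0,0.036,0,0,0,0,0.036,0,0,0,0,0.036]'

```text
time_s: 2.9
eef_pos: [512.8, -319.9, 21.4]
tcp_rot: [2.719, 1.569, 0.001]
force: [-1.7, -0.1, 5.6]
grip_width: 43.2
grasp_force: 61.5
```

Emit:
move_arm --moves '[0,0,-0.03,0,0.036,0,0,-0.08,0,0.036,0.017,-0.01,-0.125,0,0.036,0.06,-0.036,-0.15,0,0.036,0.107,-0.065,-0.155,0,0.036]'

```text
time_s: 3.52
eef_pos: [510.0, -193.3, 177.1]
tcp_rot: [2.719, 1.567, 0.003]
force: [1.1, -0.3, -1.7]
grip_width: 43.2
grasp_force: 61.5
```

Emit:
move_arm --moves '[0.047,-0.028,0,0,0.036,0.094,-0.057,0,0,0.036,0.141,-0.085,0,0,0.036,0.188,-0.114,0,0,0.036,0.228,-0.138,0,0,0.036]'

```text
time_s: 4.15
eef_pos: [503.9, 74.4, 175.4]
tcp_rot: [2.72, 1.571, 0.001]
force: [0.6, 0.3, -2.1]
grip_width: 43.1
grasp_force: 61.5
```

Emit:
move_arm --moves '[0.025,-0.015,0,0,0.036,0.04,-0.024,0,0,0.036,0.04,-0.024,0.015,0,0.036,0.04,-0.024,0.025,0,0.036,0.04,-0.024,0.025,0,0.036]'

```text
time_s: 4.78
eef_pos: [503.1, 118.1, 148.8]
tcp_rot: [-2.721, -1.568, 0.003]
force: [-0.2, -0.6, -2.0]
grip_width: 43.1
grasp_force: 61.5
```

Run:
```python
from h import *
np.set_printoptions(precision=1,suppress=True)
s=bot.capture("side");t=bot.capture("top");st=bot.read_state();print(st["eef_pos"],st["tcp_rot"],st["force"])
e=st["eef_pos"];print("pred bottom",proj(s,(e[0],e[1],e[2]-21.4)),"top",proj(s,(e[0],e[1],e[2]+38.6)),"tip",proj(s,(503.5,119,120)))
cv2.imwrite("pics/e1.png",np.hstack([crop(s["frame"],250,250,100,130,4),crop(t["frame"],180,200,95,130,4)]))
```

```text
[503.6 118.4 149.9] [-2.7 -1.6  0. ] [-0.8 -1.  -1.3]
pred bottom [306.3 325.5] top [305.4 295.3] tip [306.4 329.9]
```

View pics/e1.png

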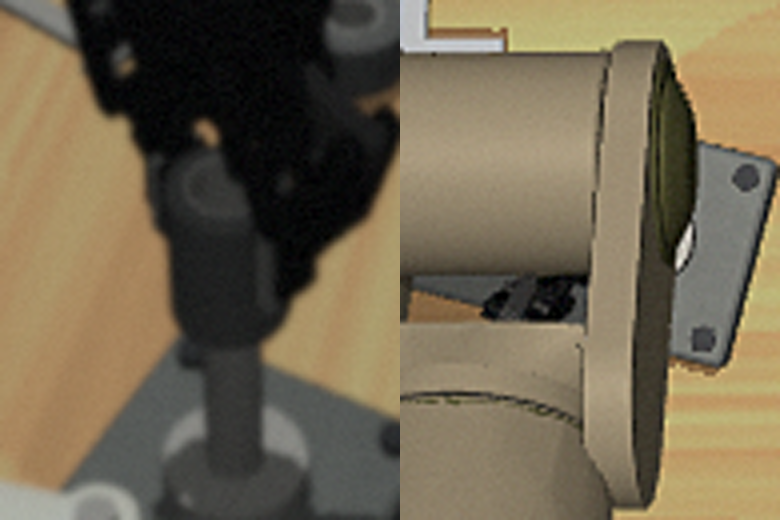

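The roller is held upright above the shaft. In the crop its axis is at about x=230, and the shaft axis at tip level is also about 230, so they are aligned sideways within a pixel. I lower slowly and watch the force.

Emit:
move_arm --moves '[0,0,0.005,0,0.036,0,0,0.01,0,0.036,0,0,0.015,0,0.036,0,0,0.018,0,0.036,0,0,0.018,0,0.036]'

```text
time_s: 5.5
eef_pos: [503.4, 119.1, 131.8]
tcp_rot: [-2.721, -1.57, 0.001]
force: [1.0, -0.9, -2.3]
grip_width: 43.2
grasp_force: 61.5
```

Emit:
move_arm --moves '[0,0,0.003,0,0.036,0,0,0.006,0,0.036,0,0,0.009,0,0.036,0,0,0.012,0,0.036,0,0,0.012,0,0.036]'

```text
time_s: 6.12
eef_pos: [503.4, 119.0, 119.7]
tcp_rot: [-2.721, -1.57, 0.001]
force: [0.0, 0.6, -1.7]
grip_width: 42.9
grasp_force: 61.5
```

Emit:
move_arm --moves '[0,0,0.009,0,0.036,0,0,0.018,0,0.036,0,0,0.027,0,0.036,0,0,0.036,0,0.036,0,0,0.045,0,0.036]'

```text
time_s: 6.75
eef_pos: [503.4, 119.0, 74.3]
tcp_rot: [-2.721, -1.57, 0.0]
force: [0.7, -0.3, -2.1]
grip_width: 43.3
grasp_force: 61.5
```

Emit:
move_arm --moves '[0,0,0.002,0,0.036,0,0,0.004,0,0.036,0,0,0.006,0,0.036,0,0,0.007,0,0.036,0,0,0.007,0,0.036]'

```text
time_s: 7.38
eef_pos: [503.5, 119.0, 68.0]
tcp_rot: [2.721, 1.57, 0.0]
force: [0.2, -0.7, -1.1]
grip_width: 42.9
grasp_force: 61.5
```

Emit:
move_arm --moves '[0,0,0.0005,0,0.036,0,0,0.001,0,0.036,0,0,0.0015,0,0.036,0,0,0.0015,0,0.036,0,0,0.0015,0,0.036]'

```text
time_s: 8.0
eef_pos: [503.5, 119.0, 66.5]
tcp_rot: [2.721, 1.57, 0.0]
force: [0.6, -0.5, -1.2]
grip_width: 43.3
grasp_force: 61.7
```

Emit:
move_arm --moves '[0,0,0.0004,0,0.036,0,0,0.0008,0,0.036,0,0,0.0012,0,0.036,0,0,0.0012,0,0.036,0,0,0.0012,0,0.036]'

```text
time_s: 8.62
eef_pos: [503.5, 119.1, 66.4]
tcp_rot: [2.721, 1.57, 0.001]
force: [-5.7, 0.0, 12.9]
grip_width: 43.0
grasp_force: 62.7
```

Emit:
move_arm --moves '[0,0,-0.0005,0,0.05,0,0,-0.0005,0,0.06,0,0,-0.0005,0,0.062,0,0,-0.0005,0,0.062,0,0,-0.0005,0,0.062]'

```text
time_s: 9.25
eef_pos: [503.5, 119.0, 65.7]
tcp_rot: [-2.721, -1.57, 0.0]
force: [-0.6, 0.0, -0.4]
grip_width: 62.0
grasp_force: 0.0
```

Run:
```python
from h import *
st=bot.read_state();print(st["q"],st["force"],st["eef_pos"])
s=bot.capture("side");cv2.imwrite("pics/f1.png",crop(s["frame"],180,260,200,150,4))
```

```text
[ 5.41512400e-03  4.91782576e-01  1.71401285e+00 -4.01937770e-05
  9.35915817e-01  5.29449883e-01] [-0.58834376  0.00613246 -0.43372855] [503.46260513 119.0197822   65.70148255]
```

View pics/f1.png

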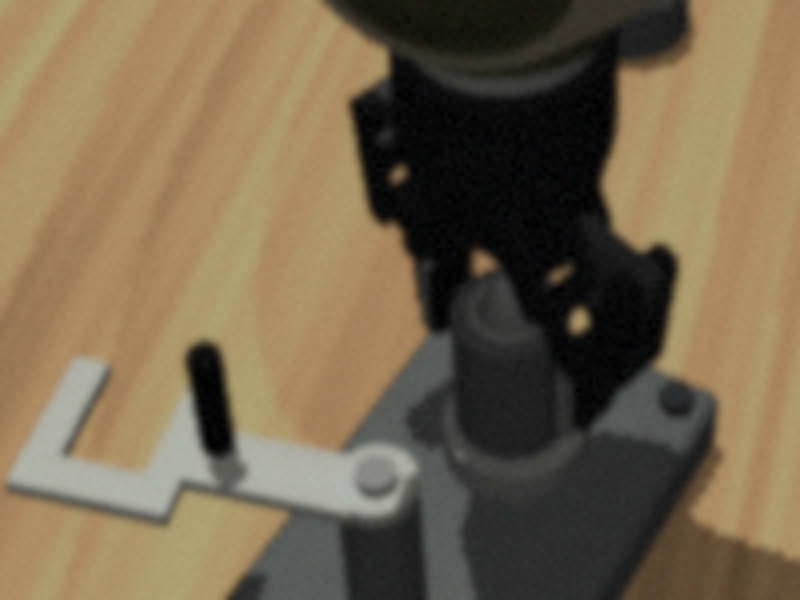

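The roller now sits on the flange with its rim level, the fork is still open, and the fingers are clear of the roller. The pin is at about (231,346) in full-image pixels. Next I rise and go round to the pin.

Emit:
move_arm --moves '[0,0,-0.025,0,0.062,0,0,-0.06,0,0.062,0,0,-0.09,-0.18,0.062,0,0,-0.12,-0.36,0.062,0,0,-0.13,-0.54,0.062]'

```text
time_s: 9.93
eef_pos: [504.0, 119.1, 197.6]
tcp_rot: [2.195, 2.244, 0.003]
force: [-0.1, 0.3, 0.4]
grip_width: 62.0
grasp_force: 0.0
```

Emit:
move_arm --moves '[0.017,0.016,0,-0.18,0.04,0.034,0.032,0,-0.36,0.024,0.051,0.048,0,-0.54,0.024,0.068,0.064,0,-0.72,0.024,0.085,0.079,0,-0.9,0.024]'

```text
time_s: 10.55
eef_pos: [581.5, 205.9, 195.7]
tcp_rot: [-1.001, -2.978, 0.0]
force: [-0.1, -0.5, -0.6]
grip_width: 24.1
grasp_force: 0.0
```

Run:
```python
from h import *
st=bot.read_state();print(st["q"],st["tcp_rot"],st["eef_pos"],st["grip_width"])
```

```text
[ 1.50577253e-01  5.43281090e-01  1.25079416e+00 -3.15254970e-06
  1.34768386e+00 -7.71350917e-01] [-1.00140538e+00 -2.97756116e+00  1.23866850e-04] [581.54151033 205.86503977 195.65627429] 24.080536915438852
```

Emit:
move_arm --moves '[0,0,0,-0.18,0.024,0,0,0,-0.36,0.024,0,0,0,-0.54,0.024,0,0,0.01,-0.63,0.024,0,0,0.025,-0.63,0.024]'

```text
time_s: 11.18
eef_pos: [581.2, 205.3, 170.4]
tcp_rot: [0.04, 3.141, 0.0]
force: [-0.0, -0.9, -0.4]
grip_width: 24.0
grasp_force: 0.0
```

Run:
```python
from h import *
s=bot.capture("side");st=bot.read_state();print(st["eef_pos"],st["tcp_rot"],proj(s,st["eef_pos"]),proj(s,[581,205.5,162]))
cv2.imwrite("pics/g1.png",crop(s["frame"],170,260,150,150,4))
```

```text
[580.20528376 205.16567117 167.76646921] [-4.19651373e-02 -3.13781820e+00  8.61953573e-04] [229.85295488 343.77335559] [229.67663025 346.82086941]
```

View pics/g1.png

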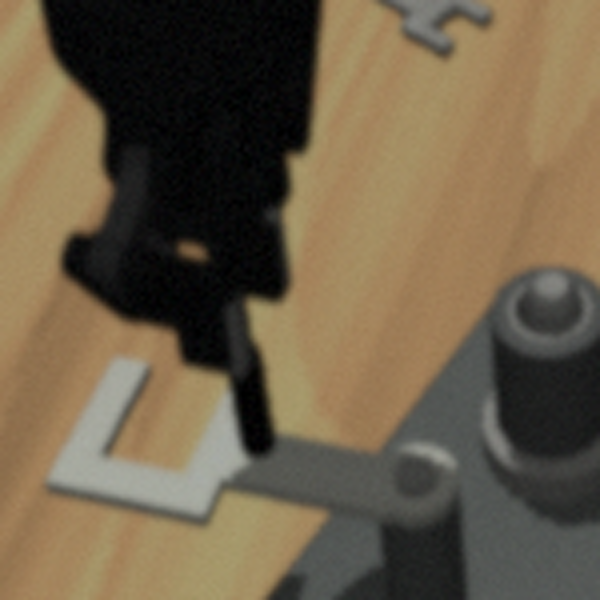

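The fingers hang over the pin at about (230,346), and the fork, roller and protruding shaft look right. I descend round the pin.

Emit:
move_arm --moves '[0,0,0.008,0,0.024,0,0,0.016,0,0.024,0,0,0.024,0,0.024,0,0,0.032,0,0.024,0,0,0.039,0,0.024]'

```text
time_s: 11.85
eef_pos: [581.1, 205.3, 131.3]
tcp_rot: [-0.039, -3.141, 0.0]
force: [-0.5, 0.1, -0.1]
grip_width: 24.2
grasp_force: 0.0
```

Emit:
move_arm --moves '[0.0004,-0.0065,0,0.12,0.019,0.0015,-0.0128,0,0.24,0.019,0.0035,-0.019,0,0.36,0.019,0.0061,-0.0249,0,0.48,0.019,0.0094,-0.0305,0,0.6,0.019]'

```text
time_s: 12.48
eef_pos: [570.8, 175.2, 131.4]
tcp_rot: [-0.971, -2.987, -0.001]
force: [-0.4, 2.2, -0.7]
grip_width: 19.0
grasp_force: 0.8
```

Emit:
move_arm --moves '[0.0004,-0.0065,0,0.12,0.019,0.0015,-0.0128,0,0.24,0.019,0.0035,-0.019,0,0.36,0.019,0.0061,-0.0249,0,0.48,0.019,0.0094,-0.0305,0,0.6,0.019]'

```text
time_s: 13.1
eef_pos: [545.6, 155.8, 131.6]
tcp_rot: [1.811, 2.567, 0.001]
force: [1.0, 0.8, -1.4]
grip_width: 18.5
grasp_force: 0.9
```

Emit:
move_arm --moves '[0.0004,-0.0065,0,0.12,0.019,0.0015,-0.0128,0,0.24,0.019,0.0035,-0.019,0,0.36,0.019,0.0061,-0.0249,0,0.48,0.019,0.0094,-0.0305,0,0.6,0.019]'

```text
time_s: 13.72
eef_pos: [513.8, 153.9, 131.7]
tcp_rot: [2.488, 1.916, 0.001]
force: [2.0, -1.9, -0.6]
grip_width: 19.1
grasp_force: 1.1
```

Emit:
move_arm --moves '[0,-0.001,0,0,0.019,0,-0.002,0,0,0.019,0,-0.003,0,0,0.019,0,-0.004,0,0,0.019,0,-0.004,0,0,0.019]'

```text
time_s: 14.35
eef_pos: [509.7, 155.3, 131.8]
tcp_rot: [-2.484, -1.923, 0.0]
force: [0.8, -1.4, 0.5]
grip_width: 19.0
grasp_force: 0.4
```

Emit:
move_arm --moves '[0,-0.0007,0,0,0.019,0,-0.0014,0,0,0.019,0,-0.002,0,0,0.019,0,-0.002,0,0,0.019,0,-0.002,0,0,0.019]'

```text
time_s: 14.98
eef_pos: [508.0, 155.8, 131.8]
tcp_rot: [2.485, 1.922, 0.001]
force: [3.2, -2.7, -1.5]
grip_width: 19.0
grasp_force: 1.7
```

Emit:
move_arm --moves '[0,-0.0005,0,0,0.019,0,-0.001,0,0,0.019,0,-0.001,0,0,0.019,0,-0.001,0,0,0.019,0,-0.001,0,0,0.019]'

```text
time_s: 15.6
eef_pos: [507.8, 155.8, 131.8]
tcp_rot: [2.484, 1.921, 0.003]
force: [8.1, -2.8, -4.0]
grip_width: 19.3
grasp_force: 4.3
```

The push force climbs to about 9 N and the tool no longer advances, so the fork is at its stop. I back off, open and rise.

Emit:
move_arm --moves '[0,0.002,0,0,0.019,0,0.003,0,0,0.024,0,0.003,0,0,0.025,0,0.003,-0.02,0,0.025,0,0.003,-0.045,0,0.025]'

```text
time_s: 16.23
eef_pos: [509.2, 155.4, 177.0]
tcp_rot: [-2.484, -1.922, 0.002]
force: [-0.6, -0.5, -0.4]
grip_width: 25.3
grasp_force: 0.0
```

Emit:
move_arm --moves '[0,0,-0.03,0,0.025,0,-0.03,-0.06,0,0.025,0.02,-0.08,-0.09,0,0.025,0.02,-0.13,-0.1,0,0.025,0.02,-0.15,-0.1,0,0.025]'

```text
time_s: 16.85
eef_pos: [367.8, 213.1, 277.7]
tcp_rot: [2.483, 1.924, 0.003]
force: [0.2, -0.1, -1.5]
grip_width: 24.9
grasp_force: 0.0
```

Run:
```python
from h import *
s=bot.capture("side");t=bot.capture("top");st=bot.read_state();print(st["eef_pos"],st["force"])
print(proj(s,(503.5,119,120)),proj(s,(513,153.7,162)),proj(t,(513,153.7,162)))
cv2.imwrite("pics/i1.png",np.hstack([crop(s["frame"],210,290,150,150,4)[:,:400*1],crop(t["frame"],170,205,100,150,4)]))
```

```text
[368.47063944 212.738483   276.92631563] [0.18581259 0.31746905 0.11424545]
[306.37714316 329.91607469] [292.12207699 326.58817825] [213.86997427 249.76636114]
```

View pics/i1.png

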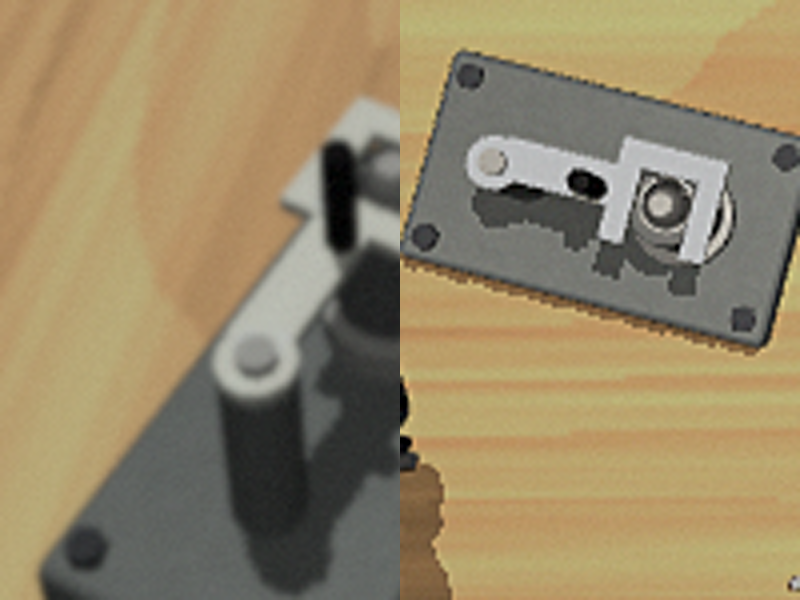

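The fork is in over the roller: the shaft tip is at (664,203) inside the slot, the pin is at (580,181) as predicted for the closed position, and the arm is clear of everything.

```bash
python3 -c "
from station import bot
print(bot.sign_off())"
```

```text
the job is handed in; nothing more can be done
None
```

I handed the job in with the tall roller seated on the flange and the fork swung in to its stop; I left the short roller and the yellow look-alikes alone, and `sign_off()` returned no verdict.

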